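# Tilt the parts tote and hold the eye discs in its low corner

### The job

The bone eye discs lie scattered in the little wooden parts tote. Pick the tote up by its bar handle until it hangs well clear of the bench, then tilt it until all five discs have slid together into the corner with the cut-down walls, where I can pick them out, and finish while still holding it like that: in the air, clearly tilted with that corner lowest, everything still. Spill none of the discs, and leave the carving, the mallet and the gouge where they are.

Things in the scene. Friction and masses are not known exactly. Their poses are not given: they have to be found in the camera images.
- tote: Loose open wooden tray, about 0.4 kg, 240 mm long (x), 160 mm wide (y); floor 6 mm, walls 8 mm thick and 42 mm high. Its end boards rise in the middle as 52 mm wide uprights to 136 mm and carry a bar handle between them, along x. At the corner at -x, -y alone the walls are cut down to 22 mm (end wall beyond y = -26 mm, side wall beyond x = -20 mm). Origin: centre of the underside; z up.
- tote_grip (a point): The middle of the bar handle, 114 mm above the tote's underside. The bar runs along the tote's x over the middle of the tray: flat sided, 20 mm wide (y), 28 mm high (z 100 to 128 mm), 224 mm long, free all round. Same axes as the tote.
- tote_corner (a point): The inside corner of the tote's floor where the walls are cut down, at (-112, -72, 6) mm in the tote's frame. Same axes as the tote.
- disc0: One of five identical loose bone discs in the tote, round and flat, cream with a dark spot, 28 mm across, 8 mm thick, 12 g, polished: on the tote's wood it begins to slide at a tilt of about 9 to 14 degrees, later along a wall or behind others (all gather by 20 to 32 degrees, towards both walls at once). Origin: centre of its underside.
- disc1: One of five identical loose bone discs in the tote, round and flat, cream with a dark spot, 28 mm across, 8 mm thick, 12 g, polished: on the tote's wood it begins to slide at a tilt of about 9 to 14 degrees, later along a wall or behind others (all gather by 20 to 32 degrees, towards both walls at once). Origin: centre of its underside.
- disc2: One of five identical loose bone discs in the tote, round and flat, cream with a dark spot, 28 mm across, 8 mm thick, 12 g, polished: on the tote's wood it begins to slide at a tilt of about 9 to 14 degrees, later along a wall or behind others (all gather by 20 to 32 degrees, towards both walls at once). Origin: centre of its underside.
- disc3: One of five identical loose bone discs in the tote, round and flat, cream with a dark spot, 28 mm across, 8 mm thick, 12 g, polished: on the tote's wood it begins to slide at a tilt of about 9 to 14 degrees, later along a wall or behind others (all gather by 20 to 32 degrees, towards both walls at once). Origin: centre of its underside.
- disc4: One of five identical loose bone discs in the tote, round and flat, cream with a dark spot, 28 mm across, 8 mm thick, 12 g, polished: on the tote's wood it begins to slide at a tilt of about 9 to 14 degrees, later along a wall or behind others (all gather by 20 to 32 degrees, towards both walls at once). Origin: centre of its underside.
- carving: The half-carved wooden figure lying on its back, 290 mm long (its x), 100 mm wide, 100 mm high, loose. To be left alone. Origin: centre of its underside.
- mallet: Round wooden carver's mallet standing on its head, 90 mm across, 205 mm high with the handle up, loose. To be left alone. Origin: centre of its underside.
- gouge: Carving gouge with a dark handle lying on the bench, 245 mm long (its x), 24 mm high, loose. To be left alone. Origin: on the underside near its middle.

How it is judged:
By the outcome, as a careful person would: the job done as asked, in the order asked, and still so for the second after the job is handed in, while the arm keeps its last pose, push and grip.
It also fails if it takes over 45 s, if anything falls off the work surface, if the arm or the gripper's body presses on something with over 40 N, if the wrist force passes 120 N, or if a joint passes its speed limit or range.

### The arm

A 7-joint arm with a two-finger parallel gripper is mounted at the origin on the work surface. World frame = base frame: x ahead of the robot, y to its left, z up, the work surface at z = 0. Lengths are in m, angles in rad, forces in N, time in s.
With the tool pointing down it reaches from about 0.375 to 0.925 m from the base axis. Payload 3.1 kg.
Tool frame: the origin (TCP) lies midway between the tips of the shut fingers; the grasp point (between the pads) lies 19 mm behind it; z points along the fingers, y is the line along which they close (so a half turn about z gives the same grasp; the last joint's range is limited). The gripper opens to 85 mm and grips with 20 to 120 N. Pads are 22 mm wide; open, the fingers measure 114 mm over their backs; the gripper's body (76 mm by 85 mm) begins 54 mm behind the grasp point. The pads swing forward as they close: fully open they stand 13 mm farther back than shut.
Start: joints at [-0.098, 0.383, 0.044, 1.598, -0.018, 1.161, -0.05], TCP at [0.65, 0, 0.209] pointing down, gripper open.
Joint ranges: [-2.61, 2.61], [-0.41, 2.15], [-1.48, 1.57], [0, 2.5], [-1.57, 4.71], [0.05, 1.97], [-2.85, 2.85]. Speed limits (rad/s): [2.79, 2.79, 3.14, 3.14, 3.14, 3.14, 3.14].

### API

Orientations are given as a rotation vector (axis times angle).
In Python, from rig import * gives the robot as it stands.
- The arm moves only by the tool apply_moves, never from a script. Its argument "increments" is a list of rows, each an object of numbers: "rx", "ry", "rz": the turn, a rotation vector about the tool's x, y, z in units of 6 degrees (1.0 is 6 degrees); "dx", "dy", "dz": the shift along the tool's x, y, z in units of 25 mm (1.0 is 25 mm); "jaw": the opening, from -1 (shut) to 1 (fully open). In form: [{"rx": .., "ry": .., "rz": .., "dx": .., "dy": .., "dz": .., "jaw": ..}, ...]. A call has 1 to 12 rows; each row shifts and turns the commanded pose from where the row before left it, along the tool's axes as they then stand; what a row does not reach is not made up. A row lasts 1/10 s, in which the tool goes at most 50 mm and 8.59 degrees, less where a joint would pass 70% of its speed; a pose out of reach is approached as far as the arm can. A call is refused whole if a number of a shift passes 1 or a number of a turn 1, either way. A call with a gripper value outside its range is refused whole. The fingers move at their own pace and stop on an object; "squeeze" is the grip in N (left out, the last holds). Time passes only in rows, so rows that do not move let the fingers close. It gives the time, the measured TCP pose, the force, the opening and the grip force at its end, in the units of the state.
- observe(): the state, without advancing time (a new reading comes with each control period).
- get_image(name): name is "scene" or "side" or "wrist"; returns a dict with "img" (400x640x3 uint8, red, green, blue), "fx", "fy", "cx", "cy" (pixels), "position" and "attitude" of the camera in the world. Camera axes: x right, y down, z forward; pixel columns grow to the right and rows downward; lengths in m; the calibration is good to about 2 mm. The wrist camera is an equidistant fisheye: a pixel r from the principal point sees the ray r / f radians off the axis. A picture is of the moment at which its call begins. There is no depth.
- finish_job(): hands the job in; it is judged then, once.
The state is a dict: "time": time; "joint_positions": joint angles; "qvel": joint speeds; "tau": joint torques, N m; "eef_pos": TCP position; "tool_rot": TCP orientation; "wrist_force": force on the tool from outside, world axes, zero at the start; "ft_torque": the same for the moment, N m; "finger_gap": opening from 0.0 (shut) to 1.0 (fully open); "grasp_force": force on a finger pad.
Only numpy, scipy, OpenCV 4.12 (cv2) and the standard library are available. Lean on these libraries where they do the work, as an engineer would, in place of code of your own. Each camera call takes 0.05 s, during which the arm holds its last target. There are 200 camera calls.

## Working session

There is one attempt and no reset: what is moved stays moved. The work goes in short steps, Python scripts to look and compute and a tool call to move; the robot and the scene stay as the last step left them, time stands still between calls to the robot, and variables do not carry over. Pictures are saved under pics/ and viewed, at most 10 in all, crops included, and the job is handed in when it is done.

Besides the shell and the picture viewer there is one more tool, called after "Emit:" as a command line: name --argument value ..., lists and objects as JSON in quotes. apply_moves: Moves the arm, as the interface text tells. Its arguments: {"type":"object","properties":{"increments":{"type":"array"},"squeeze":{"type":"number"}},"required":["increments"]}

```bash
mkdir -p pics; ls
python3 - <<'E'
from rig import *
import cv2,numpy as np
o=observe();print(o['time'],o['eef_pos'],o['tool_rot'],o['finger_gap'])
for n in("scene","side"):
    g=get_image(n);cv2.imwrite(f"pics/{n}0.png",g["img"][:,:,::-1]);print(n,g["fx"],g["cx"],g["cy"],g["position"],g["attitude"])
E
```

```text
pics
0.0 [ 6.48982522e-01 -1.43462469e-05  2.07273232e-01] [-2.2200491  -2.22033364  0.00312055] 0.9992452248861601
scene 401.73657412768165 320.6271121890928 204.34652777024027 [1.34974808 0.40475017 1.10385556] [-1.33042436 -2.27672258  0.84995576]
side 472.89830755342155 322.7441882659166 197.00764030057604 [0.15277555 0.8710212  1.26536066] [-0.54500485  2.76822531 -1.0068514 ]
```

View pics/scene0.png

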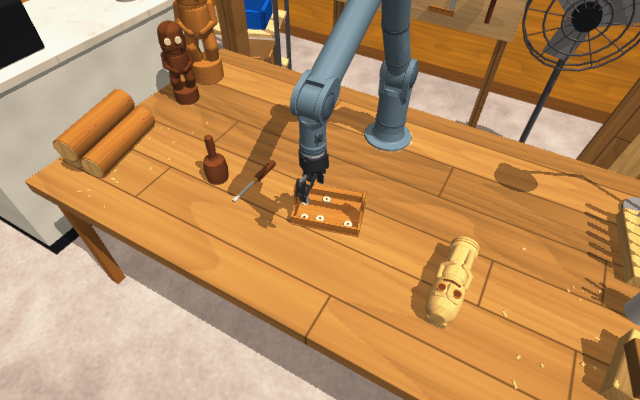

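View pics/side0.png

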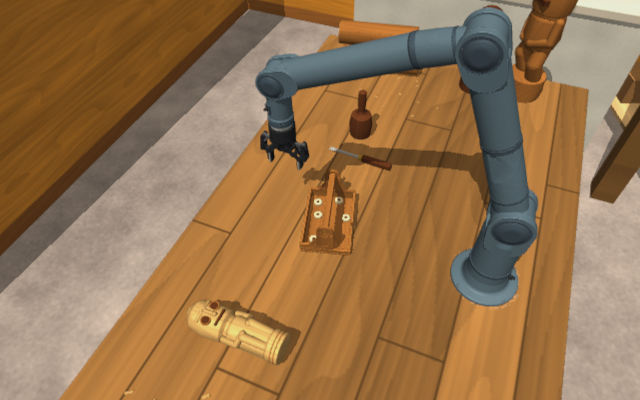

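The scene shows the tote near (328,210) and in the side view near (330,218). The carving is to +y, the gouge and mallet to -y. I'll zoom in on both views.

Run:
```python
import cv2,numpy as np
a=cv2.imread("pics/scene0.png")[170:250,280:380];b=cv2.imread("pics/side0.png")[162:262,285:375]
a=cv2.resize(a,None,fx=4,fy=4,interpolation=2);b=cv2.resize(b,None,fx=4,fy=4,interpolation=2)
c=np.zeros((400,770,3),np.uint8);c[:320,:400]=a;c[:,405:765]=b
cv2.imwrite("pics/z0.png",c)
```

```text
(no output)
```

View pics/z0.png

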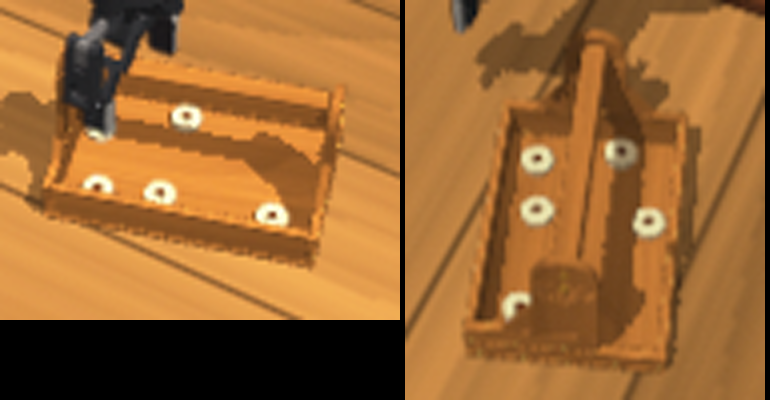

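Side crop: the tote is long along the line of sight. Its near-right corner (about (667,355), towards the robot and +y) has the lower walls, so tote -x ≈ world +y. I'll cast rays for its corners and the bar.

```bash
cat > h.py <<'E'
import numpy as np
from scipy.spatial.transform import Rotation as R
C={"scene":(401.7366,320.627,204.3465,[1.34974808,0.40475017,1.10385556],[-1.33042436,-2.27672258,0.84995576]),
"side":(472.8983,322.744,197.0076,[0.15277555,0.8710212,1.26536066],[-0.54500485,2.76822531,-1.0068514])}
def ray(n,u,v,z):
    f,cx,cy,p,a=C[n];d=R.from_rotvec(a).apply([(u-cx)/f,(v-cy)/f,1]);p=np.array(p);return p+d*(z-p[2])/d[2]
E
python3 - <<'E'
from h import *
S=lambda u,v,z:ray("side",285+(u-405)/4,162+v/4,z)
T=lambda u,v,z:ray("scene",280+u/4,170+v/4,z)
for k,p in dict(nl_bot=S(470,354,0),nr_bot=S(667,369,0),nl_top=S(468,325,.042),fr_top=S(685,113,.042),fl_top=S(507,105,.042),nr_top22=S(667,350,.022),
 uprL=S(534,266,.136),uprR=S(598,266,.136),farupr=S(597,35,.136),barfar=S(597,58,.128),
 s_bl=T(45,210,0),s_br=T(312,266,0),s_tl=T(47,188,.042),s_tr=T(312,240,.042)).items():print(k,p.round(4))
for uv in[(186,118),(97,186),(160,192),(272,215)]:print("T",T(*uv,.014).round(3))
for uv in[(537,158),(537,210),(621,152),(648,221),(518,306)]:print("S",S(*uv,.014).round(3))
E
```

```text
nl_bot [ 0.5545  0.1245 -0.    ]
nr_bot [0.4037 0.0788 0.    ]
nl_top [0.5537 0.1252 0.042 ]
fr_top [ 0.4716 -0.1443  0.042 ]
fl_top [ 0.6166 -0.0959  0.042 ]
nr_top22 [0.4055 0.0759 0.022 ]
uprL [0.4993 0.1161 0.136 ]
uprR [0.4555 0.0983 0.136 ]
farupr [ 0.5429 -0.1189  0.136 ]
barfar [ 0.5361 -0.102   0.128 ]
s_bl [ 0.6182 -0.104   0.    ]
s_br [0.5571 0.1269 0.    ]
s_tl [ 0.6247 -0.096   0.042 ]
s_tr [0.5629 0.1257 0.042 ]
T [ 0.472 -0.043  0.014]
T [ 0.582 -0.072  0.014]
T [ 0.56  -0.021  0.014]
T [0.535 0.076 0.014]
S [ 0.579 -0.072  0.014]
S [ 0.557 -0.02   0.014]
S [ 0.515 -0.105  0.014]
S [ 0.467 -0.044  0.014]
S [0.533 0.076 0.014]
```

Corners put the tote's centre at about (0.5125, -0.0105), with tote x at -74° (A–D 0.233, A–B 0.158, close to the 240×160 given). The discs measured in both views agree to within 5 mm. I'll move above the bar and turn by -16.2° about tool z.

Emit:
apply_moves --increments '[{"dy":-0.78,"dx":-0.06,"jaw":1},{"dy":-0.78,"dx":-0.06},{"dy":-0.78,"dx":-0.06},{"dy":-0.78,"dx":-0.06},{"dy":-0.78,"dx":-0.06},{"dy":-0.78,"dx":-0.06},{"dy":-0.78,"dx":-0.06},{"rz":-0.675},{"rz":-0.675},{"rz":-0.675},{"rz":-0.675},{}]' --squeeze 100

```text
schema error: expected keys rx, ry, rz, dx, dy, dz, jaw
```

Run:
```python
from rig import *
from h import *
import cv2
o=observe();print(o['time'],o['eef_pos'],R.from_rotvec(o['tool_rot']).as_matrix().round(3),o['joint_positions'].round(2) if hasattr(o['joint_positions'],'round') else o['joint_positions'])
w=get_image("wrist");print(w["fx"],w["cx"],w["cy"],w["position"],w["attitude"])
b=get_image("side")["img"][:,:,::-1];cv2.imwrite("pics/side1.png",b)
c=np.zeros((580,640,3),np.uint8);c[:400]=w["img"][:,:,::-1]
b=cv2.resize(b[175:265,250:410],None,fx=2,fy=2);c[400:,:320]=b
cv2.imwrite("pics/w1.png",c)
```

```text
0.1 [6.49074845e-01 1.13240031e-05 2.07403607e-01] [[-0.     1.    -0.002]
 [ 1.     0.    -0.   ]
 [-0.    -0.002 -1.   ]] [-0.1   0.38  0.04  1.6  -0.02  1.16 -0.05]
309.70691628693146 324.6394310380701 197.1107347588022 [0.6489171  0.08170177 0.37273607] [ 2.81676800e+00  4.78993243e-04 -4.93943814e-03]
```

View pics/w1.png

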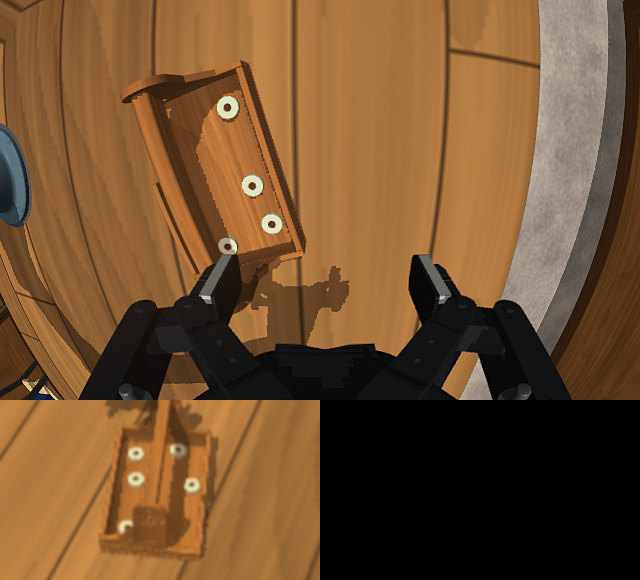

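The move was refused because all seven keys are needed, so the wrist picture still shows the tote at left, with the bar from about (150,100) to (205,260). I'll resend with all keys.

Emit:
apply_moves --increments '[{"rx":0,"ry":0,"rz":0,"dx":-0.06,"dy":-0.78,"dz":0,"jaw":1},{"rx":0,"ry":0,"rz":0,"dx":-0.06,"dy":-0.78,"dz":0,"jaw":1},{"rx":0,"ry":0,"rz":0,"dx":-0.06,"dy":-0.78,"dz":0,"jaw":1},{"rx":0,"ry":0,"rz":0,"dx":-0.06,"dy":-0.78,"dz":0,"jaw":1},{"rx":0,"ry":0,"rz":0,"dx":-0.06,"dy":-0.78,"dz":0,"jaw":1},{"rx":0,"ry":0,"rz":0,"dx":-0.06,"dy":-0.78,"dz":0,"jaw":1},{"rx":0,"ry":0,"rz":0,"dx":-0.06,"dy":-0.78,"dz":0,"jaw":1},{"rx":0,"ry":0,"rz":-0.675,"dx":0,"dy":0,"dz":0,"jaw":1},{"rx":0,"ry":0,"rz":-0.675,"dx":0,"dy":0,"dz":0,"jaw":1},{"rx":0,"ry":0,"rz":-0.675,"dx":0,"dy":0,"dz":0,"jaw":1},{"rx":0,"ry":0,"rz":-0.675,"dx":0,"dy":0,"dz":0,"jaw":1},{"rx":0,"ry":0,"rz":0,"dx":0,"dy":0,"dz":0,"jaw":1}]' --squeeze 100

```text
time: 1.4
eef_pos: [0.5133, -0.0105, 0.2085]
tool_rot: [-1.886, -2.512, 0.0]
wrist_force: [0.6, -0.1, 0.7]
finger_gap: 0.999
grasp_force: 0.0
```

Run:
```python
from rig import *
from h import *
import cv2
o=observe();print(o['time'],o['eef_pos'],R.from_rotvec(o['tool_rot']).as_matrix().round(3),np.round(o['joint_positions'],2))
w=get_image("wrist");print(w["fx"],w["cx"],w["cy"],w["position"],w["attitude"])
cv2.imwrite("pics/w2.png",w["img"][:,:,::-1])
```

```text
1.4 [ 0.51327061 -0.01050775  0.20853976] [[-0.279  0.96  -0.   ]
 [ 0.96   0.279  0.   ]
 [ 0.    -0.    -1.   ]] [-0.07  0.13  0.02  1.92 -0.    1.09  0.22]
309.70691628693146 324.6394310380701 197.1107347588022 [0.48993564 0.06791575 0.37388987] [2.79157697 0.39708036 0.06266383]
```

View pics/w2.png

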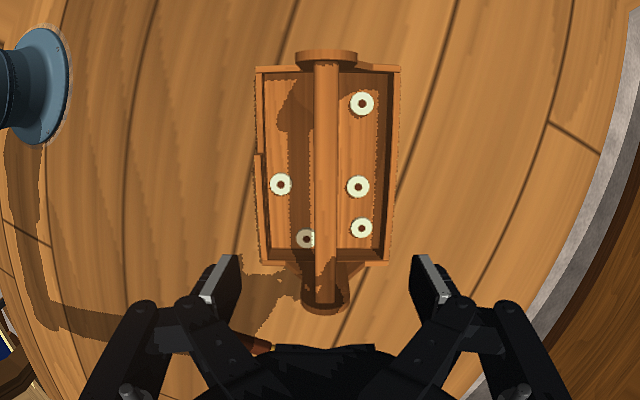

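The wrist view shows the bar centred between the fingers (column 326, upright) and parallel to the pads. The cut-down corner is at top left (notch at (258,155)), which confirms it lies towards +y and the robot. I'll descend to TCP z≈0.093 and close.

Emit:
apply_moves --increments '[{"rx":0,"ry":0,"rz":0,"dx":0,"dy":0,"dz":0.77,"jaw":1},{"rx":0,"ry":0,"rz":0,"dx":0,"dy":0,"dz":0.77,"jaw":1},{"rx":0,"ry":0,"rz":0,"dx":0,"dy":0,"dz":0.77,"jaw":1},{"rx":0,"ry":0,"rz":0,"dx":0,"dy":0,"dz":0.77,"jaw":1},{"rx":0,"ry":0,"rz":0,"dx":0,"dy":0,"dz":0.77,"jaw":1},{"rx":0,"ry":0,"rz":0,"dx":0,"dy":0,"dz":0.77,"jaw":1},{"rx":0,"ry":0,"rz":0,"dx":0,"dy":0,"dz":0,"jaw":1},{"rx":0,"ry":0,"rz":0,"dx":0,"dy":0,"dz":0,"jaw":0.2},{"rx":0,"ry":0,"rz":0,"dx":0,"dy":0,"dz":0,"jaw":-0.2},{"rx":0,"ry":0,"rz":0,"dx":0,"dy":0,"dz":0,"jaw":-0.4}]' --squeeze 30

```text
time: 2.45
eef_pos: [0.5147, -0.0104, 0.0945]
tool_rot: [1.885, 2.511, 0.003]
wrist_force: [-0.4, 0.6, -0.7]
finger_gap: 0.518
grasp_force: 0.0
```

Emit:
apply_moves --increments '[{"rx":0,"ry":0,"rz":0,"dx":0,"dy":0,"dz":0,"jaw":-1},{"rx":0,"ry":0,"rz":0,"dx":0,"dy":0,"dz":0,"jaw":-1},{"rx":0,"ry":0,"rz":0,"dx":0,"dy":0,"dz":0,"jaw":-1},{"rx":0,"ry":0,"rz":0,"dx":0,"dy":0,"dz":0,"jaw":-1},{"rx":0,"ry":0,"rz":0,"dx":0,"dy":0,"dz":0,"jaw":-1},{"rx":0,"ry":0,"rz":0,"dx":0,"dy":0,"dz":0,"jaw":-1}]' --squeeze 30

```text
time: 3.05
eef_pos: [0.514, -0.0105, 0.0941]
tool_rot: [1.886, 2.512, 0.001]
wrist_force: [-2.3, 0.4, 6.0]
finger_gap: 0.225
grasp_force: 30.6
```

Emit:
apply_moves --increments '[{"rx":0,"ry":0,"rz":0,"dx":0,"dy":0,"dz":0,"jaw":-1},{"rx":0,"ry":0,"rz":0,"dx":0,"dy":0,"dz":0,"jaw":-1},{"rx":0,"ry":0,"rz":0,"dx":0,"dy":0,"dz":0,"jaw":-1},{"rx":0,"ry":0,"rz":0,"dx":0,"dy":0,"dz":0,"jaw":-1}]' --squeeze 100

```text
time: 3.45
eef_pos: [0.5141, -0.0105, 0.0944]
tool_rot: [1.886, 2.512, 0.001]
wrist_force: [-2.1, 0.6, 7.9]
finger_gap: 0.201
grasp_force: 98.6
```

The gap of 0.2 (≈18 mm) fits the 20 mm bar, with the grip at 99 N. Lifting smoothly.

Emit:
apply_moves --increments '[{"rx":0,"ry":0,"rz":0,"dx":0,"dy":0,"dz":-0.1,"jaw":-1},{"rx":0,"ry":0,"rz":0,"dx":0,"dy":0,"dz":-0.2,"jaw":-1},{"rx":0,"ry":0,"rz":0,"dx":0,"dy":0,"dz":-0.3,"jaw":-1},{"rx":0,"ry":0,"rz":0,"dx":0,"dy":0,"dz":-0.4,"jaw":-1},{"rx":0,"ry":0,"rz":0,"dx":0,"dy":0,"dz":-0.5,"jaw":-1},{"rx":0,"ry":0,"rz":0,"dx":0,"dy":0,"dz":-0.5,"jaw":-1},{"rx":0,"ry":0,"rz":0,"dx":0,"dy":0,"dz":-0.5,"jaw":-1},{"rx":0,"ry":0,"rz":0,"dx":0,"dy":0,"dz":-0.5,"jaw":-1},{"rx":0,"ry":0,"rz":0,"dx":0,"dy":0,"dz":-0.4,"jaw":-1},{"rx":0,"ry":0,"rz":0,"dx":0,"dy":0,"dz":-0.3,"jaw":-1},{"rx":0,"ry":0,"rz":0,"dx":0,"dy":0,"dz":-0.2,"jaw":-1},{"rx":0,"ry":0,"rz":0,"dx":0,"dy":0,"dz":0,"jaw":-1}]'

```text
time: 4.65
eef_pos: [0.514, -0.0105, 0.1914]
tool_rot: [1.886, 2.511, 0.001]
wrist_force: [1.3, 0.3, -6.1]
finger_gap: 0.201
grasp_force: 98.1
```

Run:
```python
from rig import *
from h import *
import cv2
o=observe();print(o['time'],o['eef_pos'],o['wrist_force'],o['ft_torque'],o['finger_gap'],o['grasp_force'],np.round(o['joint_positions'],2))
w=get_image("wrist")["img"][:,:,::-1];s=get_image("side")["img"][:,:,::-1]
cv2.imwrite("pics/a3.png",np.hstack([w[:,180:480],s[60:360,150:500].repeat(1,0) if 0 else cv2.resize(s[80:300,220:450],(420,400))]))
```

```text
4.65 [ 0.51401827 -0.01048084  0.19142789] [ 1.26277904  0.28563707 -6.09590972] [-0.05629954 -0.03296067 -0.03702318] 0.2012804576321766 98.09196352958679 [-0.07  0.14  0.02  1.94 -0.    1.06  0.23]
```

View pics/a3.png

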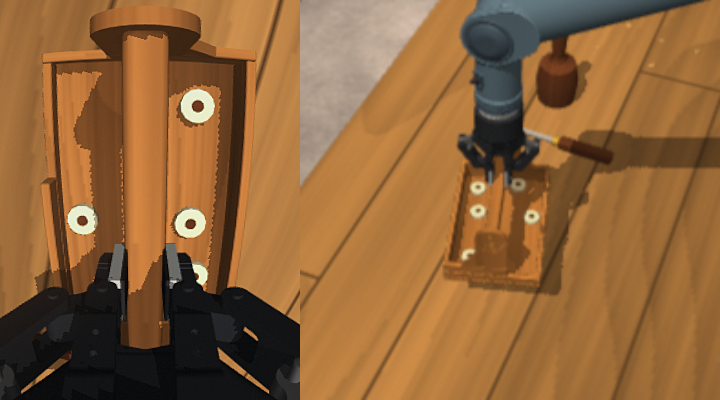

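The tote hangs level about 97 mm up with the discs undisturbed, and the cut-down corner is at top left in the wrist half. I'll raise it a further 100 mm while easing outward along world +x.

Emit:
apply_moves --increments '[{"rx":0,"ry":0,"rz":0,"dx":-0.03,"dy":0.1,"dz":-0.1,"jaw":-1},{"rx":0,"ry":0,"rz":0,"dx":-0.06,"dy":0.2,"dz":-0.2,"jaw":-1},{"rx":0,"ry":0,"rz":0,"dx":-0.09,"dy":0.3,"dz":-0.3,"jaw":-1},{"rx":0,"ry":0,"rz":0,"dx":-0.12,"dy":0.4,"dz":-0.4,"jaw":-1},{"rx":0,"ry":0,"rz":0,"dx":-0.12,"dy":0.4,"dz":-0.5,"jaw":-1},{"rx":0,"ry":0,"rz":0,"dx":-0.12,"dy":0.4,"dz":-0.6,"jaw":-1},{"rx":0,"ry":0,"rz":0,"dx":-0.12,"dy":0.4,"dz":-0.6,"jaw":-1},{"rx":0,"ry":0,"rz":0,"dx":-0.12,"dy":0.4,"dz":-0.5,"jaw":-1},{"rx":0,"ry":0,"rz":0,"dx":-0.09,"dy":0.3,"dz":-0.4,"jaw":-1},{"rx":0,"ry":0,"rz":0,"dx":-0.06,"dy":0.2,"dz":-0.3,"jaw":-1},{"rx":0,"ry":0,"rz":0,"dx":-0.03,"dy":0.1,"dz":-0.1,"jaw":-1},{"rx":0,"ry":0,"rz":0,"dx":0,"dy":0,"dz":0,"jaw":-1}]'

```text
time: 5.95
eef_pos: [0.5976, -0.0112, 0.2909]
tool_rot: [1.886, 2.512, 0.001]
wrist_force: [-1.3, -0.5, -4.6]
finger_gap: 0.199
grasp_force: 98.1
```

Emit:
apply_moves --increments '[{"rx":-0.05,"ry":-0.05,"rz":0,"dx":0,"dy":0,"dz":0,"jaw":-1},{"rx":-0.1,"ry":-0.1,"rz":0,"dx":0,"dy":0,"dz":0,"jaw":-1},{"rx":-0.1,"ry":-0.1,"rz":0,"dx":0,"dy":0,"dz":0,"jaw":-1},{"rx":-0.1,"ry":-0.1,"rz":0,"dx":0,"dy":0,"dz":0,"jaw":-1},{"rx":-0.1,"ry":-0.1,"rz":0,"dx":0,"dy":0,"dz":0,"jaw":-1},{"rx":-0.1,"ry":-0.1,"rz":0,"dx":0,"dy":0,"dz":0,"jaw":-1},{"rx":-0.1,"ry":-0.1,"rz":0,"dx":0,"dy":0,"dz":0,"jaw":-1},{"rx":-0.1,"ry":-0.1,"rz":0,"dx":0,"dy":0,"dz":0,"jaw":-1},{"rx":-0.1,"ry":-0.1,"rz":0,"dx":0,"dy":0,"dz":0,"jaw":-1},{"rx":-0.1,"ry":-0.1,"rz":0,"dx":0,"dy":0,"dz":0,"jaw":-1},{"rx":-0.1,"ry":-0.1,"rz":0,"dx":0,"dy":0,"dz":0,"jaw":-1},{"rx":-0.1,"ry":-0.1,"rz":0,"dx":0,"dy":0,"dz":0,"jaw":-1}]'

```text
time: 7.15
eef_pos: [0.5969, -0.0112, 0.2906]
tool_rot: [1.784, 2.377, 0.036]
wrist_force: [-1.0, -0.1, -5.4]
finger_gap: 0.2
grasp_force: 98.2
```

```bash
cat > chk.py <<'E'
from rig import *
from h import *
import cv2,sys
o=observe();M=R.from_rotvec(o['tool_rot']).as_matrix();up=-M[:,2]
print(o['time'],o['eef_pos'],'tilt',np.degrees(np.arccos(up[2])),'up',up.round(3),'tool x,y down',(-M[2,:2]).round(3),o['finger_gap'],o['grasp_force'],o['wrist_force'],np.round(o['joint_positions'],2))
w=get_image("wrist")["img"][:,:,::-1];s=get_image("side")["img"][:,:,::-1]
cv2.imwrite(sys.argv[1],np.hstack([w[:,180:480],cv2.resize(s[60:280,220:450],(420,400))]))
E
python3 chk.py pics/a4.png
```

```text
7.15 [ 0.59691601 -0.01115499  0.29061207] tilt 9.809666979294196 up [-0.149  0.082  0.985] tool x,y down [ 0.121 -0.12 ] 0.19976869499256555 98.15815687179565 [-0.9856198  -0.10458786 -5.4217693 ] [-0.12  0.13  0.02  1.76  0.11  1.12  0.14]
```

The tilt is 9.8° in the right direction, with tote -x and -y both low. Continuing slowly.

Emit:
apply_moves --increments '[{"rx":-0.08,"ry":-0.08,"rz":0,"dx":0,"dy":0,"dz":0,"jaw":-1},{"rx":-0.08,"ry":-0.08,"rz":0,"dx":0,"dy":0,"dz":0,"jaw":-1},{"rx":-0.08,"ry":-0.08,"rz":0,"dx":0,"dy":0,"dz":0,"jaw":-1},{"rx":-0.08,"ry":-0.08,"rz":0,"dx":0,"dy":0,"dz":0,"jaw":-1},{"rx":-0.08,"ry":-0.08,"rz":0,"dx":0,"dy":0,"dz":0,"jaw":-1},{"rx":-0.08,"ry":-0.08,"rz":0,"dx":0,"dy":0,"dz":0,"jaw":-1},{"rx":-0.08,"ry":-0.08,"rz":0,"dx":0,"dy":0,"dz":0,"jaw":-1},{"rx":-0.08,"ry":-0.08,"rz":0,"dx":0,"dy":0,"dz":0,"jaw":-1},{"rx":-0.08,"ry":-0.08,"rz":0,"dx":0,"dy":0,"dz":0,"jaw":-1},{"rx":-0.08,"ry":-0.08,"rz":0,"dx":0,"dy":0,"dz":0,"jaw":-1},{"rx":-0.08,"ry":-0.08,"rz":0,"dx":0,"dy":0,"dz":0,"jaw":-1},{"rx":-0.08,"ry":-0.08,"rz":0,"dx":0,"dy":0,"dz":0,"jaw":-1}]'

```text
time: 8.45
eef_pos: [0.5969, -0.0112, 0.2906]
tool_rot: [1.7, 2.264, 0.063]
wrist_force: [-0.8, 0.3, -4.9]
finger_gap: 0.198
grasp_force: 98.2
```

Emit:
apply_moves --increments '[{"rx":-0.08,"ry":-0.08,"rz":0,"dx":0,"dy":0,"dz":0,"jaw":-1},{"rx":-0.08,"ry":-0.08,"rz":0,"dx":0,"dy":0,"dz":0,"jaw":-1},{"rx":-0.08,"ry":-0.08,"rz":0,"dx":0,"dy":0,"dz":0,"jaw":-1},{"rx":-0.08,"ry":-0.08,"rz":0,"dx":0,"dy":0,"dz":0,"jaw":-1},{"rx":-0.08,"ry":-0.08,"rz":0,"dx":0,"dy":0,"dz":0,"jaw":-1},{"rx":-0.08,"ry":-0.08,"rz":0,"dx":0,"dy":0,"dz":0,"jaw":-1},{"rx":0,"ry":0,"rz":0,"dx":0,"dy":0,"dz":0,"jaw":-1},{"rx":0,"ry":0,"rz":0,"dx":0,"dy":0,"dz":0,"jaw":-1},{"rx":0,"ry":0,"rz":0,"dx":0,"dy":0,"dz":0,"jaw":-1},{"rx":0,"ry":0,"rz":0,"dx":0,"dy":0,"dz":0,"jaw":-1}]'

```text
time: 9.45
eef_pos: [0.5971, -0.0113, 0.2907]
tool_rot: [1.658, 2.208, 0.076]
wrist_force: [-0.2, 0.4, -4.0]
finger_gap: 0.202
grasp_force: 98.2
```

```bash
python3 chk.py pics/a5.png
```

```text
9.45 [ 0.59712988 -0.01131903  0.29072268] tilt 21.97736259758363 up [-0.328  0.18   0.927] tool x,y down [ 0.265 -0.265] 0.20227845785561469 98.19175958633423 [-0.18647423  0.38698162 -3.99824224] [-0.17  0.02 -0.02  1.91  0.3   0.93 -0.06]
```

View pics/a5.png

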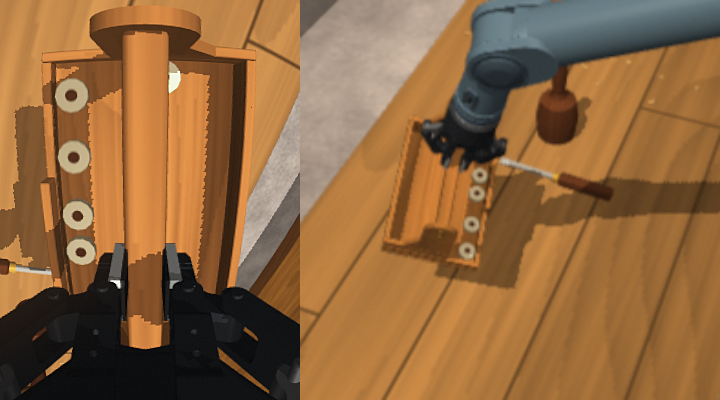

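At 22°, four discs lie along the low side wall (column about 75, rows 95–250) and one is at the end wall by the bar (174,75). They need more tilt, so I'll go on to about 29°.

Emit:
apply_moves --increments '[{"rx":-0.07,"ry":-0.07,"rz":0,"dx":0,"dy":0,"dz":0,"jaw":-1},{"rx":-0.07,"ry":-0.07,"rz":0,"dx":0,"dy":0,"dz":0,"jaw":-1},{"rx":-0.07,"ry":-0.07,"rz":0,"dx":0,"dy":0,"dz":0,"jaw":-1},{"rx":-0.07,"ry":-0.07,"rz":0,"dx":0,"dy":0,"dz":0,"jaw":-1},{"rx":-0.07,"ry":-0.07,"rz":0,"dx":0,"dy":0,"dz":0,"jaw":-1},{"rx":-0.07,"ry":-0.07,"rz":0,"dx":0,"dy":0,"dz":0,"jaw":-1},{"rx":-0.07,"ry":-0.07,"rz":0,"dx":0,"dy":0,"dz":0,"jaw":-1},{"rx":-0.07,"ry":-0.07,"rz":0,"dx":0,"dy":0,"dz":0,"jaw":-1},{"rx":-0.07,"ry":-0.07,"rz":0,"dx":0,"dy":0,"dz":0,"jaw":-1},{"rx":-0.07,"ry":-0.07,"rz":0,"dx":0,"dy":0,"dz":0,"jaw":-1},{"rx":-0.07,"ry":-0.07,"rz":0,"dx":0,"dy":0,"dz":0,"jaw":-1},{"rx":-0.07,"ry":-0.07,"rz":0,"dx":0,"dy":0,"dz":0,"jaw":-1}]'

```text
time: 10.75
eef_pos: [0.597, -0.0112, 0.2906]
tool_rot: [1.583, 2.108, 0.097]
wrist_force: [0.6, 0.1, -4.1]
finger_gap: 0.201
grasp_force: 98.2
```

Emit:
apply_moves --increments '[{"rx":0,"ry":0,"rz":0,"dx":0,"dy":0,"dz":0,"jaw":-1},{"rx":0,"ry":0,"rz":0,"dx":0,"dy":0,"dz":0,"jaw":-1},{"rx":0,"ry":0,"rz":0,"dx":0,"dy":0,"dz":0,"jaw":-1},{"rx":0,"ry":0,"rz":0,"dx":0,"dy":0,"dz":0,"jaw":-1},{"rx":0,"ry":0,"rz":0,"dx":0,"dy":0,"dz":0,"jaw":-1},{"rx":0,"ry":0,"rz":0,"dx":0,"dy":0,"dz":0,"jaw":-1},{"rx":0,"ry":0,"rz":0,"dx":0,"dy":0,"dz":0,"jaw":-1},{"rx":0,"ry":0,"rz":0,"dx":0,"dy":0,"dz":0,"jaw":-1}]'

```text
time: 11.55
eef_pos: [0.597, -0.0112, 0.2907]
tool_rot: [1.583, 2.109, 0.096]
wrist_force: [-0.9, 0.1, -4.6]
finger_gap: 0.199
grasp_force: 98.2
```

```bash
python3 chk.py pics/a6.png
```

```text
11.55 [ 0.5970299  -0.01123536  0.29066349] tilt 29.102321524759716 up [-0.426  0.234  0.874] tool x,y down [ 0.344 -0.344] 0.19922026108602883 98.241126537323 [-0.91295752  0.14307843 -4.61467606] [-0.2  -0.02 -0.05  2.    0.46  0.83 -0.22]
```

View pics/a6.png

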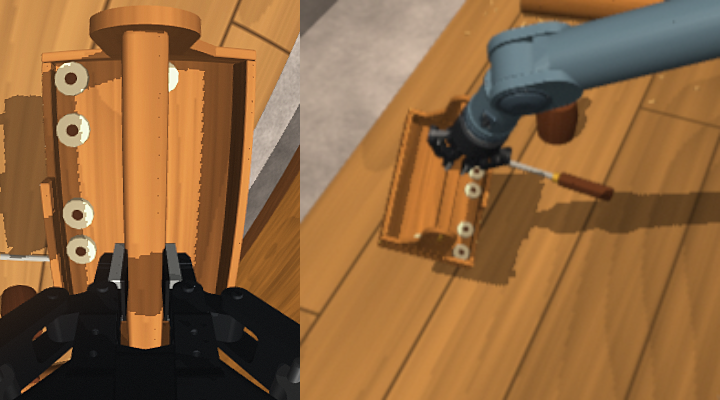

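At 29° two discs have advanced towards the corner. Two at (78,215) and (80,250) and the one on the end wall at (174,75) still stick. Continuing to about 34°.

Emit:
apply_moves --increments '[{"rx":-0.05,"ry":-0.05,"rz":0,"dx":0,"dy":0,"dz":0,"jaw":-1},{"rx":-0.05,"ry":-0.05,"rz":0,"dx":0,"dy":0,"dz":0,"jaw":-1},{"rx":-0.05,"ry":-0.05,"rz":0,"dx":0,"dy":0,"dz":0,"jaw":-1},{"rx":-0.05,"ry":-0.05,"rz":0,"dx":0,"dy":0,"dz":0,"jaw":-1},{"rx":-0.05,"ry":-0.05,"rz":0,"dx":0,"dy":0,"dz":0,"jaw":-1},{"rx":-0.05,"ry":-0.05,"rz":0,"dx":0,"dy":0,"dz":0,"jaw":-1},{"rx":-0.05,"ry":-0.05,"rz":0,"dx":0,"dy":0,"dz":0,"jaw":-1},{"rx":-0.05,"ry":-0.05,"rz":0,"dx":0,"dy":0,"dz":0,"jaw":-1},{"rx":-0.05,"ry":-0.05,"rz":0,"dx":0,"dy":0,"dz":0,"jaw":-1},{"rx":-0.05,"ry":-0.05,"rz":0,"dx":0,"dy":0,"dz":0,"jaw":-1},{"rx":-0.05,"ry":-0.05,"rz":0,"dx":0,"dy":0,"dz":0,"jaw":-1},{"rx":-0.05,"ry":-0.05,"rz":0,"dx":0,"dy":0,"dz":0,"jaw":-1}]'

```text
time: 12.85
eef_pos: [0.597, -0.0111, 0.2907]
tool_rot: [1.53, 2.038, 0.111]
wrist_force: [-0.9, -0.4, -3.7]
finger_gap: 0.197
grasp_force: 98.3
```

Emit:
apply_moves --increments '[{"rx":0,"ry":0,"rz":0,"dx":0,"dy":0,"dz":0,"jaw":-1},{"rx":0,"ry":0,"rz":0,"dx":0,"dy":0,"dz":0,"jaw":-1},{"rx":0,"ry":0,"rz":0,"dx":0,"dy":0,"dz":0,"jaw":-1},{"rx":0,"ry":0,"rz":0,"dx":0,"dy":0,"dz":0,"jaw":-1},{"rx":0,"ry":0,"rz":0,"dx":0,"dy":0,"dz":0,"jaw":-1},{"rx":0,"ry":0,"rz":0,"dx":0,"dy":0,"dz":0,"jaw":-1},{"rx":0,"ry":0,"rz":0,"dx":0,"dy":0,"dz":0,"jaw":-1},{"rx":0,"ry":0,"rz":0,"dx":0,"dy":0,"dz":0,"jaw":-1},{"rx":0,"ry":0,"rz":0,"dx":0,"dy":0,"dz":0,"jaw":-1},{"rx":0,"ry":0,"rz":0,"dx":0,"dy":0,"dz":0,"jaw":-1}]'

```text
time: 13.85
eef_pos: [0.597, -0.0112, 0.2907]
tool_rot: [1.53, 2.038, 0.11]
wrist_force: [1.1, 0.1, -4.6]
finger_gap: 0.198
grasp_force: 98.2
```

```bash
python3 chk.py pics/a7.png
python3 - <<'E'
import cv2,numpy as np
for f in "67":
    w=cv2.imread(f"pics/a{f}.png");h=cv2.cvtColor(w,cv2.COLOR_BGR2HSV)
    m=((h[...,1]<110)&(h[...,2]>140)).astype(np.uint8);m[300:,:]=0;m[:, 230:300]=0
    n,_,s,c=cv2.connectedComponentsWithStats(m);print(f,[(tuple(c[i].round().astype(int).tolist()),int(s[i,4])) for i in range(1,n) if s[i,4]>60])
E
```

```text
13.85 [ 0.59701884 -0.01119848  0.29066312] tilt 34.19470953742055 up [-0.493  0.271  0.827] tool x,y down [ 0.397 -0.397] 0.19752205861128952 98.24345827102661 [ 1.1106614   0.05274885 -4.56591643] [-0.21 -0.05 -0.07  2.06  0.6   0.78 -0.36]
6 [((357, 77), 17893), ((701, 17), 184), ((550, 26), 83), ((522, 58), 433), ((546, 70), 257), ((71, 78), 758), ((172, 77), 234), ((73, 130), 775), ((530, 168), 199), ((475, 174), 84), ((472, 190), 154), ((78, 213), 647), ((464, 229), 162), ((81, 250), 559), ((461, 251), 132), ((25, 258), 211)]
7 [((357, 77), 17894), ((704, 34), 136), ((545, 52), 365), ((89, 78), 1583), ((532, 83), 456), ((551, 103), 396), ((74, 145), 2281), ((531, 168), 179), ((461, 225), 644), ((26, 249), 216)]
```

View pics/a7.png

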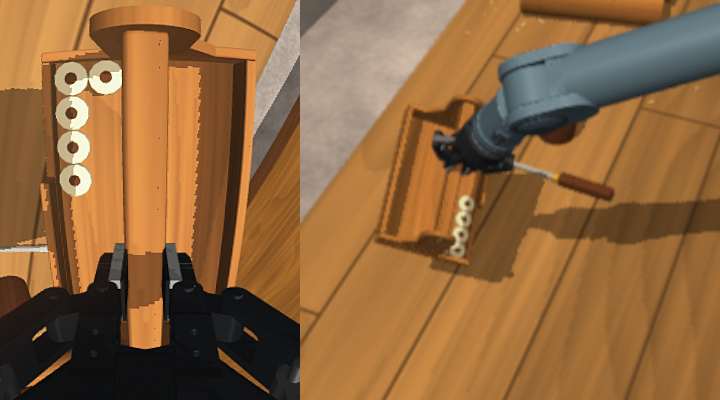

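At 34° all five discs touch in the cut-down corner: four along the side wall at (71,78), (72,113), (73,148) and (75,180), and one beside the first at (106,77). The gouge and mallet haven't moved. I'll check that everything is still and hand in.

Emit:
apply_moves --increments '[{"rx":0,"ry":0,"rz":0,"dx":0,"dy":0,"dz":0,"jaw":-1},{"rx":0,"ry":0,"rz":0,"dx":0,"dy":0,"dz":0,"jaw":-1},{"rx":0,"ry":0,"rz":0,"dx":0,"dy":0,"dz":0,"jaw":-1},{"rx":0,"ry":0,"rz":0,"dx":0,"dy":0,"dz":0,"jaw":-1},{"rx":0,"ry":0,"rz":0,"dx":0,"dy":0,"dz":0,"jaw":-1}]'

```text
time: 14.45
eef_pos: [0.597, -0.0112, 0.2907]
tool_rot: [1.53, 2.038, 0.111]
wrist_force: [-0.0, -0.2, -4.4]
finger_gap: 0.198
grasp_force: 98.3
```

```bash
python3 chk.py pics/a8.png
python3 - <<'E'
import cv2,numpy as np
d=cv2.absdiff(cv2.imread("pics/a7.png"),cv2.imread("pics/a8.png")).max(2)
print("changed px",(d[:300,:300]>40).sum(),(d[:,300:]>40).sum())
if (d[:300,:300]>40).sum()<60:
    from rig import *
    print(finish_job())
E
```

```text
14.45 [ 0.59701615 -0.01119075  0.29066754] tilt 34.19433094739197 up [-0.493  0.271  0.827] tool x,y down [ 0.397 -0.397] 0.19828781381826208 98.25454115867615 [-0.00827699 -0.22202641 -4.40860913] [-0.21 -0.05 -0.07  2.06  0.6   0.78 -0.36]
changed px 11 0
the job is handed in; nothing more can be done
None
```

The job is handed in: the tote is held still in the air, tilted about 34° with the cut-down corner lowest; all five discs touch in that corner (four in a row along the side wall, the last level with the end of the cut-down part), none spilled, and the carving, mallet and gouge untouched.

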